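# Nest the meal covers for storage

### The arm

A 6-joint arm with a two-finger parallel gripper is mounted at the origin on the work surface. World frame = base frame: x ahead of the robot, y to its left, z up, the work surface at z = 0. Lengths are in m, angles in rad, forces in N, time in s.
With the tool pointing down it reaches from about 0.325 to 0.9 m from the base axis. Payload 6.1 kg.
Tool frame: the origin (TCP) lies midway between the tips of the shut fingers; the grasp point (between the pads) lies 19 mm behind it; x points along the fingers, y is the direction in which the jaws open and shut, and the axes are right-handed (so a half turn about x gives the same grasp; the last joint's range is limited). The gripper opens to 85 mm and grips with 20 to 120 N. Pads are 22 mm wide; open, the fingers measure 114 mm over their backs; the gripper's body (76 mm by 85 mm) begins 54 mm behind the grasp point. The pads swing forward as they close: fully open they stand 13 mm farther back than shut.
Start: joints at [-1.451, 0.22, 1.526, -0, 1.395, -0.126], TCP at [0.152, -0.606, 0.203] pointing down, gripper open.
Joint ranges: [-2.98, 2.98], [-0.91, 2.08], [0.09, 2.57], [-1.24, 4.39], [0.2, 2.65], [-2.68, 2.68]. Speed limits (rad/s): [2.57, 2.57, 3.01, 3.14, 3.14, 3.14].

### API

Orientations are given as [roll, pitch, yaw] about the fixed x, y, z axes, in that order (R = Rz(yaw) Ry(pitch) Rx(roll)).
In Python, from plant import movep, move_l, set_joints, gripper_to, hold, inverse_kinematics, observe, get_image, get_calibration, Unreachable, job_done gives the robot as it stands. Calls block until the motion is done:
- movep(position, orientation): joint-space move of the TCP to a pose.
- move_l(position, feed=0.15, rotation=None, max_force=None): straight line of the TCP; rotation=None keeps the orientation; feed is the mean speed in m/s. With max_force (N) it stops when the force on the tool has changed by that much, and returns True; else False.
- set_joints(angles): joint-space move.
- gripper_to(opening, f_grip=None): finger opening in m; f_grip is the grip in N (None keeps the last); returns when the fingers have stopped.
- hold(seconds).
- inverse_kinematics(position, orientation): joint angles nearest the present ones, or None.
- observe(): the state.
- get_image(name): name is "scene" or "top" or "wrist"; returns (picture, depth): 480x640x3 uint8, red, green, blue; 480x640 float32, m along the optical axis (not along the pixel's ray), 0 where there is no reading.
- get_calibration(name): a dict with "intrinsics" (3x3 intrinsics, pixels), "world_from_camera" (4x4, takes a point from camera to world coordinates). Camera axes: x right, y down, z forward; pixel columns grow to the right and rows downward; lengths in m; the calibration is good to about 2 mm. A picture is of the moment at which its call begins: read the wrist's pose just before it. get_calibration takes no time and is no camera call; for the wrist camera it gives the pose at the moment of the call.
A pose or a line that the arm cannot do raises Unreachable and nothing moves.
- job_done(): hands the job in, once; it reports no verdict.
The state is a dict: "time_s": time; "q": joint angles; "joint_velocities": joint speeds; "joint_torque": joint torques, N m; "eef_pos": TCP position; "tcp_rot": TCP orientation; "ft_force": force on the tool from outside, world axes, zero at the start; "torque": the same for the moment, N m; "opening": finger opening in m.
Only numpy, scipy, OpenCV 4.12 (cv2) and the standard library are available. Lean on these libraries where they do the work, as an engineer would, in place of code of your own. Each camera call takes 0.05 s, during which the arm holds its last target.

### The job

Get the three insulated meal covers ready for the shelf: nest them hollow side up inside one another, with the medium cover standing in the large one and the small cover in the medium one, each sitting level on its knob. If the small cover is already standing in one of the others, take it out first; it can wait on the plate base or any clear bit of table. Build the nest where the large cover stands, set the covers down rather than letting them drop, and leave everything else where it is.

Things in the scene. Friction and masses are not known exactly. Their poses are not given: they have to be found in the camera images.
- cover_large: Large round insulated meal cover (a domed lid), double-walled plain steel with a black plastic knob, lying upside down: flat black knob on the table, hollow up, z up. Rim 216 mm outside diameter, height 84 mm. Flat-topped disc knob 80 mm across; dome starts 18 mm above the table. Flat inner floor 26 mm above the origin, 116 mm across. Origin: centre of the flat face of the knob. 0.42 kg, loose.
- cover_medium: Medium cover of the same make, upside down: rim 184 mm outside diameter, height 84 mm, knob 74 mm across, inner floor 84 mm across and 26 mm above the origin. Origin: centre of the flat face of the knob, z up. About 0.3 kg, loose. Standing in the large cover its origin is 26 mm above the large one's. Its rim cannot be pinched while the small cover is in it.
- cover_small: Small cover of the same make, upside down: rim 152 mm outside diameter, height 84 mm, knob 66 mm across. Origin: centre of the flat face of the knob, z up. About 0.22 kg, loose. At the start it stands on the plate base, in the large cover or in the medium cover, its origin 26 mm above the origin of what carries it.
- cover_large_rim (a point): Centre of the large cover's mouth, level with its rim edge, 84 mm above its origin. On all three covers the wall is 8 mm thick and its top 26 mm is an upright skirt, which can be pinched from above anywhere round the rim, one finger inside and one outside. A nested cover's rim stands 26 mm proud of the one below, with 8 mm between the walls, too little for a finger.
- cover_medium_rim (a point): Centre of the medium cover's mouth, at the height of its rim edge, 84 mm above its origin.
- cover_small_rim (a point): Centre of the small cover's mouth, at the height of its rim edge, 84 mm above its origin.
- plate_base: Plate base: low dark grey round dish, 194 mm across, its flat well 174 mm across and 26 mm above the table, lip 31 mm high. Origin: centre of its underside. 0.7 kg, loose. The small cover may stand on it. The large cover, the medium cover and the plate base take three places on the table, in any order.
- covered_set: Bystander on the far side: another plate base with its own medium cover on it the right way up, knob on top; 194 mm across, 111 mm high. Origin: centre of its underside.
- plates: Bystander on the far side: pile of four white side plates, 178 mm across, 43 mm high. Origin: centre of its underside.
- tape_roll: Bystander near the robot: part-used roll of brown packing tape lying flat, 86 mm across, 48 mm high. Origin: centre of its underside.
- box_knife: Bystander near the robot: box knife, 165 mm long, 27 mm wide, 21 mm high. Origin: its underside near the middle.
- serving_spoon: Bystander on the far left: steel serving spoon lying on the table, 260 mm long.

How it is judged:
By the outcome, as a careful person would: the job done as asked, in the order asked, and still so for the second after the job is handed in, with the robot touching nothing.
It also fails if it takes over 72 s, if anything falls off the work surface, if the arm or the gripper's body presses on something with over 40 N, if the wrist force passes 120 N, or if a joint passes its speed limit or range.

## Working session

There is one attempt and no reset: what is moved stays moved. The work goes in short steps, each a Python script; the robot and the scene stay as the last script left them, time stands still between calls to the robot, and variables do not carry over. Pictures are saved under pics/ and viewed, and the job is handed in when it is done.

```bash
ls; mkdir -p pics; python3 - <<'E'
from plant import *
import cv2,numpy as np
o=observe();print(o['time_s'],o['eef_pos'],o['tcp_rot'],o['opening'])
for n in ("scene","top"):
    im,d=get_image(n);cv2.imwrite(f"pics/{n}0.png",im[:,:,::-1]);np.savez(f"pics/{n}0.npz",im=im,d=d)
    c=get_calibration(n);print(n,np.round(c['intrinsics'],1).tolist(),np.round(c['world_from_camera'],3).tolist())
E
```

```text
pics
0.0 [ 0.15199176 -0.60554738  0.20158945] [-1.7069661   1.56882088  1.68040646] 0.08548068562851825
scene [[452.6, 0.0, 317.7], [0.0, 452.6, 233.6], [0.0, 0.0, 1.0]] [[-0.571, 0.589, -0.572, 1.109], [0.821, 0.404, -0.403, 0.371], [-0.006, -0.7, -0.714, 0.766], [0.0, 0.0, 0.0, 1.0]]
top [[461.5, 0.0, 319.5], [0.0, 461.5, 236.1], [0.0, 0.0, 1.0]] [[0.008, -0.981, 0.192, 0.381], [-1.0, -0.005, 0.017, -0.005], [-0.016, -0.192, -0.981, 1.011], [0.0, 0.0, 0.0, 1.0]]
```

View pics/top0.png

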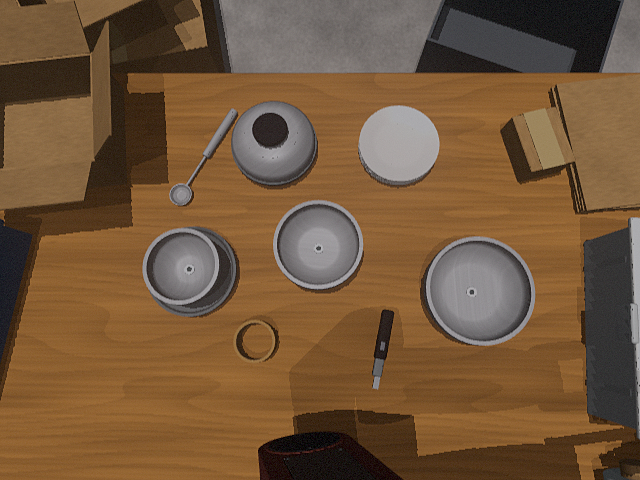

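View pics/scene0.png

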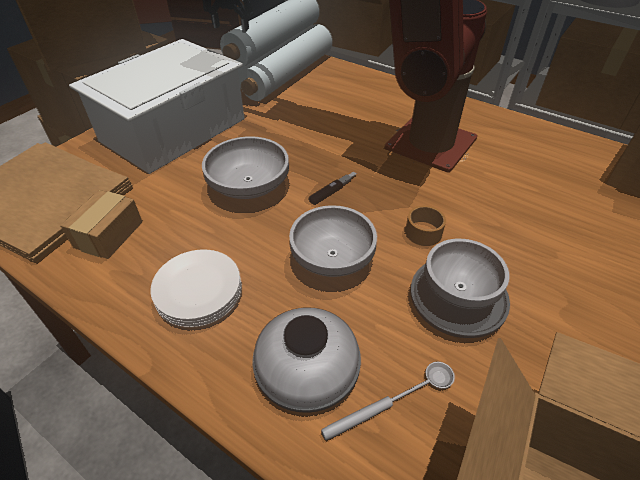

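The small cover (181,268) stands on the plate base, the medium cover (318,245) is in the middle, and the large cover (480,290) is on the right. Next I'll measure the rims.

```bash
cat > h.py <<'E'
from plant import *
import cv2,numpy as np
from scipy.optimize import least_squares
def cloud(d,cal):
    K=cal['intrinsics'];T=np.array(cal['world_from_camera'])
    v,u=np.mgrid[0:d.shape[0],0:d.shape[1]]
    P=np.stack([(u-K[0][2])/K[0][0]*d,(v-K[1][2])/K[1][1]*d,d],-1)
    W=P@T[:3,:3].T+T[:3,3]
    W[d<=0]=np.nan
    return W
def fitrim(W,c0,R,zr,dz=.006,verbose=True):
    # rim top ring: outer R, inner R-8mm
    P=W.reshape(-1,3);P=P[~np.isnan(P[:,0])]
    r=np.hypot(P[:,0]-c0[0],P[:,1]-c0[1])
    P=P[(abs(r-R+.004)<.03)&(abs(P[:,2]-zr)<dz)]
    c=np.array(c0[:2],float)
    for _ in range(3):
        f=least_squares(lambda p:np.hypot(P[:,0]-p[0],P[:,1]-p[1])-(R-.004),c,loss='soft_l1',f_scale=.003)
        c=f.x; e=f.fun
        A=np.c_[P[:,:2]-c,np.ones(len(P))]; k=abs(np.hypot(P[:,0]-c[0],P[:,1]-c[1])-(R-.004))<.008
        P=P[k]
    A=np.c_[P[:,:2]-c,np.ones(len(P))];pl=np.linalg.lstsq(A,P[:,2],rcond=None)[0]
    if verbose:print('c',c.round(4),'n',len(P),'rms',np.sqrt(np.mean(f.fun**2)).round(4),'z',pl[2].round(4),'tilt deg',np.degrees(pl[:2]).round(2))
    return c,pl
E
python3 - <<'E'
from h import *
for n in ("top","scene"):
    z=np.load(f"pics/{n}0.npz");W=cloud(z['d'],get_calibration(n))
    print(n)
    if n=="top":
        for nm,(u,v) in dict(L=(480,290),M=(318,245),S=(181,268)).items(): print(nm,W[v,u])
        Wt=W
    for nm,R,zr,uv in (("L",.108,.084,(480,290)),("M",.092,.084,(318,245)),("S",.076,.110,(181,268))):
        c0=Wt[uv[1],uv[0]]
        c,_=fitrim(W,c0,R,zr,verbose=False);print(nm,end=' ');fitrim(W,c,R,zr)
E
```

```text
top
L [ 0.45870624 -0.32875367  0.02423052]
M [0.55296495 0.0151936  0.02849768]
S [0.49828353 0.30163566 0.05274904]
L c [ 0.4543 -0.3084] n 1519 rms 0.0026 z 0.0835 tilt deg [-0.04  0.11]
M c [0.5456 0.0149] n 1129 rms 0.0025 z 0.0837 tilt deg [-0.08 -0.03]
S c [0.4955 0.2842] n 1052 rms 0.0026 z 0.1096 tilt deg [ 0.06 -0.01]
scene
L c [ 0.4573 -0.3088] n 889 rms 0.0029 z 0.0838 tilt deg [-0.01 -0.08]
M c [0.5486 0.0146] n 1067 rms 0.0028 z 0.0835 tilt deg [ 0.05 -0.06]
S c [0.4985 0.2838] n 1131 rms 0.0027 z 0.1092 tilt deg [-0.02  0.01]
```

```bash
cat >> h.py <<'E'
POS=dict(L=np.array([.456,-.3086]),M=np.array([.547,.0148]),S=np.array([.497,.284]))
def pose(c,rw,z,dpsi=0):
    """grasp on near side (toward base); rw=wall mid radius"""
    a=np.arctan2(c[1],c[0]); 
    for _ in range(3):
        p=c-rw*np.array([np.cos(a),np.sin(a)])
    out=[]
    for psi in (a-np.pi/2,a+np.pi/2):
        psi=(psi+np.pi)%(2*np.pi)-np.pi
        pos=[p[0],p[1],z];ori=[0,np.pi/2,psi]
        q=inverse_kinematics(pos,ori)
        if q is not None: out.append((abs(q[5]),pos,ori,np.round(q,3)))
    out.sort(key=lambda t:t[0]); return out[0][1],out[0][2],out[0][3]
E
python3 - <<'E'
from h import *
for k,R,z in(("M",.088,.061),("M",.088,.25),("S",.072,.087),("S",.072,.25)):print(k,*pose(POS[k],R,z))
for R,z in((.088,.087),(.088,.25),(.072,.113),(.072,.25)):print("L",*pose(POS["L"],R,z))
E
```

```text
M [np.float64(0.45903219312131843), np.float64(0.012419883835823606), 0.061] [0, 1.5707963267948966, np.float64(-1.5437462535370956)] [-0.145 -0.023  2.073 -0.     1.091 -0.172]
M [np.float64(0.45903219312131843), np.float64(0.012419883835823606), 0.25] [0, 1.5707963267948966, np.float64(-1.5437462535370956)] [-0.145 -0.217  1.876 -0.     1.482 -0.172]
S [np.float64(0.43448649376703896), np.float64(0.24827799643830795), 0.087] [0, 1.5707963267948966, np.float64(-1.0516502125483735)] [ 0.361  0.04   1.954 -0.     1.147 -0.158]
S [np.float64(0.43448649376703896), np.float64(0.24827799643830795), 0.25] [0, 1.5707963267948966, np.float64(-1.0516502125483735)] [ 0.361 -0.11   1.783 -0.     1.469 -0.158]
L [np.float64(0.3831206598978282), np.float64(-0.2592785869396267), 0.087] [0, 1.5707963267948966, np.float64(-2.165750259036207)] [-0.766 -0.054  2.047 -0.     1.148 -0.171]
L [np.float64(0.3831206598978282), np.float64(-0.2592785869396267), 0.25] [0, 1.5707963267948966, np.float64(-2.165750259036207)] [-0.766 -0.208  1.868 -0.     1.481 -0.171]
L [np.float64(0.39637144900731397), np.float64(-0.2682461165869673), 0.113] [0, 1.5707963267948966, np.float64(-2.165750259036207)] [-0.76  -0.048  1.988 -0.     1.201 -0.165]
L [np.float64(0.39637144900731397), np.float64(-0.2682461165869673), 0.25] [0, 1.5707963267948966, np.float64(-2.165750259036207)] [-0.76  -0.166  1.833 -0.     1.475 -0.165]
```

```bash
python3 - <<'E'
from h import *
p,o,_=pose(POS["M"],.088,.20)
movep(p,o); gripper_to(.04,80)
move_l([p[0],p[1],.13],.15)
s=observe();print(s['time_s'],s['eef_pos'],s['opening'])
cal=get_calibration("wrist");im,d=get_image("wrist");cv2.imwrite("pics/w1.png",im[:,:,::-1])
W=cloud(d,cal);fitrim(W,POS["M"],.092,.084)
E
```

```text
3.675 [0.45937279 0.01239507 0.13051649] 0.04023372630533104
c [0.546  0.0138] n 12085 rms 0.0026 z 0.0829 tilt deg [-0.21  0.16]
```

View pics/w1.png

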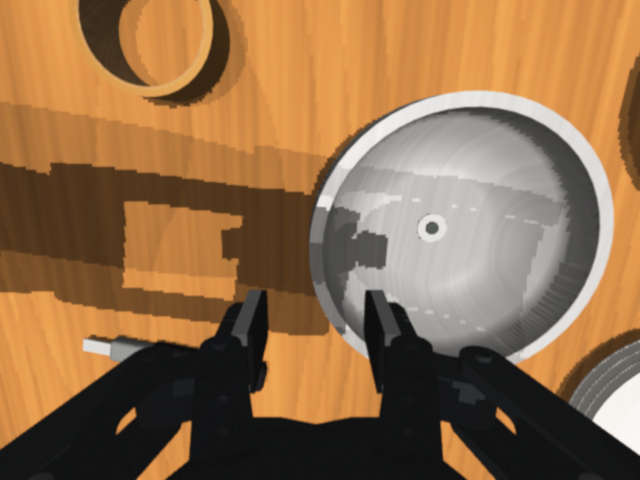

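The wrist view shows the two fingers (about 255 and 385, row 330) either side of the medium rim's near wall. The wrist fit of the centre agrees to 1.5 mm, so I'll grip.

```bash
python3 - <<'E'
from h import *
s=observe();p=s['eef_pos']
print(move_l([.4585,.0122,.0605],.08,max_force=15))
gripper_to(0.0,80);s=observe();print(s['time_s'],s['eef_pos'],s['opening'],np.round(s['ft_force'],1))
move_l([.4585,.0122,.10],.06);hold(.2)
s=observe();print(s['eef_pos'],s['opening'],np.round(s['ft_force'],1),np.round(s['torque'],2))
for n in("top","scene"):
    im,d=get_image(n);cv2.imwrite(f"pics/{n}1.png",im[:,:,::-1]);fitrim(cloud(d,get_calibration(n)),[.547,.0148],.092,.084+.0395,dz=.01)
E
```

```text
False
5.2083 [0.45857747 0.0121788  0.06062849] 0.00010811052676226794 [-0.2  0.3  0.2]
[0.45809437 0.01224032 0.09950757] -0.00020732110349587694 [ 0.1 -0.7  0.4] [-0.   -0.06  0.08]
c [0.547  0.0148] n 0 rms nan z 0.0 tilt deg [0. 0.]
c [0.5521 0.0136] n 8 rms 0.0011 z 0.1839 tilt deg [34.44  6.08]
  return _methods._mean(a, axis=axis, dtype=dtype,
  ret = ret.dtype.type(ret / rcount)
```

View pics/scene1.png

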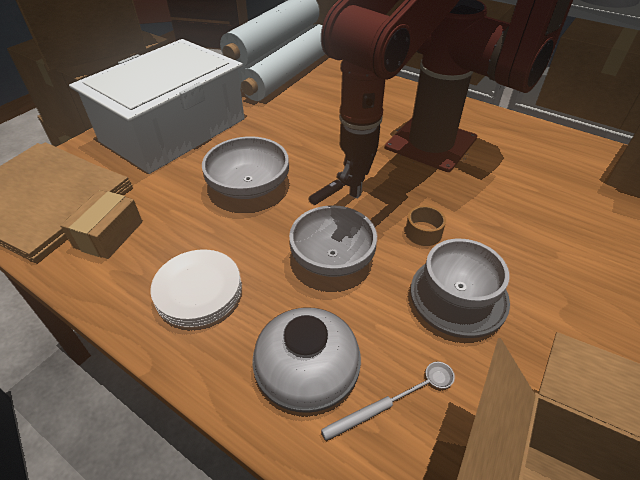

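The fingers shut on nothing (opening 0) and the medium cover still stands at (333,245). I'll take a closer look.

```bash
python3 - <<'E'
from h import *
cal=get_calibration("wrist");im,d=get_image("wrist");cv2.imwrite("pics/w2.png",im[:,:,::-1]);np.save("pics/w2d.npy",d)
W=cloud(d,cal);fitrim(W,POS["M"],.092,.084)
for n in("top","scene"):
    im,d=get_image(n);fitrim(cloud(d,get_calibration(n)),[.547,.0148],.092,.084)
T=np.array(cal['world_from_camera']);print(T.round(3), observe()['tcp_rot'])
E
```

```text
c [0.5451 0.0135] n 13008 rms 0.0026 z 0.0828 tilt deg [-0.37  0.15]
c [0.5453 0.0147] n 383 rms 0.0025 z 0.0828 tilt deg [ 0.56 -0.23]
c [0.5487 0.0146] n 1081 rms 0.0028 z 0.0836 tilt deg [ 0.01 -0.1 ]
[[ 1.     0.026  0.007  0.456]
 [ 0.027 -0.958 -0.287  0.084]
 [-0.     0.287 -0.958  0.27 ]
 [ 0.     0.     0.     1.   ]] [-1.66657824  1.57047459  3.07292461]
```

View pics/w2.png

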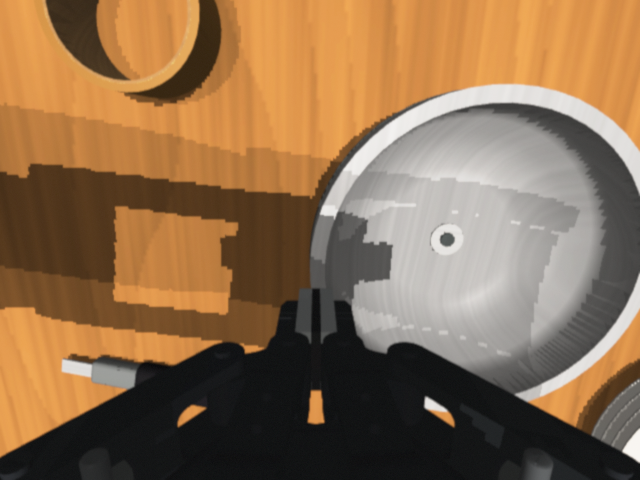

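```bash
python3 - <<'E'
from h import *
d=np.load("pics/w2d.npy");cal=get_calibration("wrist");W=cloud(d,cal)
np.set_printoptions(suppress=True,precision=4)
for v in(288,292,296,305,320,335):
    for u in(306,326): print(v,u,W[v,u],d[v,u])
for u in range(300,345,4): print(u,W[262,u])
E
```

```text
288 306 [ 0.4523 -0.0367 -0.    ] 0.2936834
288 326 [ 0.4647 -0.0017  0.0774] 0.2096081
292 306 [0.4545 0.0222 0.1352] 0.14726935
292 326 [0.4623 0.0223 0.1351] 0.14742568
296 306 [0.4546 0.0224 0.1393] 0.14322743
296 326 [0.4622 0.0223 0.1386] 0.144092
305 306 [0.4547 0.0221 0.1463] 0.13666582
305 326 [0.462  0.0225 0.1466] 0.13632044
320 306 [0.455  0.0225 0.158 ] 0.12532924
320 326 [0.4617 0.0222 0.1572] 0.12623961
335 306 [0.4552 0.0208 0.1645] 0.119570516
335 326 [0.4615 0.0216 0.1657] 0.1182848
300 [ 0.4473 -0.0151  0.0002]
304 [ 0.4504 -0.0151 -0.    ]
308 [ 0.4534 -0.0155 -0.0013]
312 [0.4565 0.0159 0.0839]
316 [0.4586 0.016  0.0839]
320 [0.4608 0.0158 0.0832]
324 [0.4628 0.0163 0.0843]
328 [0.4663 0.0056 0.055 ]
332 [0.4687 0.0055 0.0548]
336 [0.4715 0.004  0.0503]
340 [0.4742 0.0028 0.0469]
344 [0.4771 0.0016 0.0435]
```

```bash
python3 - <<'E'
from h import *
np.set_printoptions(suppress=True,precision=4)
for n in("scene","top"):
    im,d=get_image(n);W=cloud(d,get_calibration(n))
    m=(abs(W[...,0]-.4585)<.02)&(abs(W[...,1]-.0122)<.025)&(W[...,2]>.09)&(W[...,2]<.25)
    P=W[m];print(n,len(P),P[np.argsort(P[:,2])][:12])
    if n=="scene":
        c=im[140:240,290:410];cv2.imwrite("pics/crop.png",cv2.resize(c[:,:,::-1],None,fx=6,fy=6,interpolation=0))
print(observe()['eef_pos'],observe()['q'])
E
```

```text
scene 448 [[0.465  0.0134 0.1297]
 [0.4644 0.0029 0.1299]
 [0.4649 0.0083 0.13  ]
 [0.4629 0.0171 0.1301]
 [0.4641 0.0001 0.1311]
 [0.4654 0.016  0.1313]
 [0.4583 0.0215 0.1346]
 [0.4647 0.0179 0.1346]
 [0.4665 0.0214 0.1348]
 [0.463  0.0218 0.1352]
 [0.4551 0.022  0.1353]
 [0.4633 0.017  0.1359]]
top 0 []
[0.4585 0.0122 0.0999] [-0.1456 -0.0817  2.047  -0.      1.1764 -0.1726]
```

View pics/crop.png

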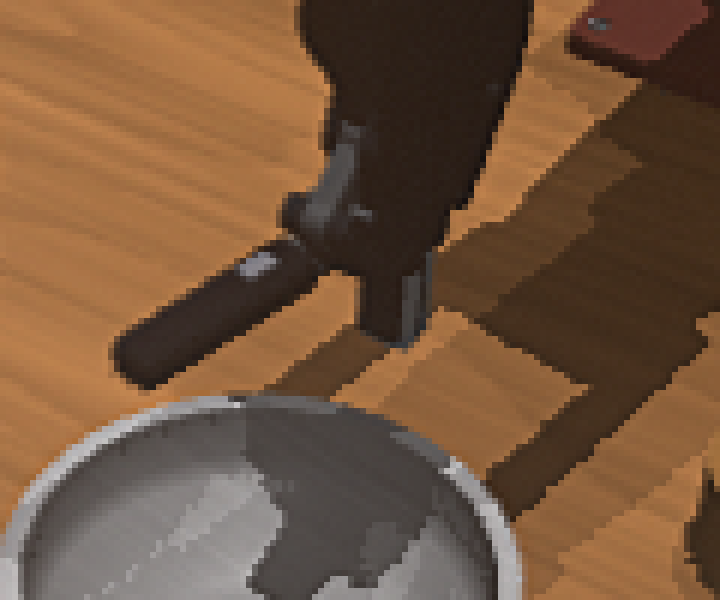

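Two cameras put the fingertips at z ≈ 0.13 when the reported TCP is at 0.100. The real tips are therefore about 31 mm higher than reported, and the fingers closed above the rim. A gentle touch on bare table should confirm this.

```bash
python3 - <<'E'
from h import *
z=np.load("pics/top0.npz");W=cloud(z['d'],get_calibration("top"));print('knife',W[350,382],'tape',W[341,256])
move_l([.37,0.0,.10],.15)
move_l([.37,0.0,-.015],.1)
hit=move_l([.37,0.0,-.045],.03,max_force=4)
s=observe();print(hit,s['eef_pos'],np.round(s['ft_force'],1),s['time_s'])
move_l([.37,0,.07],.15)
E
```

```text
knife [ 0.33307443 -0.12002811  0.01830276] tape [3.48616011e-01 1.46786452e-01 4.52807968e-05]
True [ 3.70240711e-01 -5.76917378e-05 -2.85545063e-02] [-2.   0.4  8.2] 9.1833
```

```bash
cat >> h.py <<'E'
OFF=-.029   # reported z = true tip z + OFF (measured by touch)
E
python3 - <<'E'
from h import *
p,o,_=pose(POS["M"],.088,.10)
gripper_to(.04,80)
move_l([.4585,.0122,.10],.15)
print(move_l([.4585,.0122,.062+OFF],.08,max_force=12))
gripper_to(0.0,80);s=observe();print(s['time_s'],s['eef_pos'],s['opening'],np.round(s['ft_force'],1))
if s['opening']>.004:
    move_l([.4585,.0122,.062+OFF+.03],.06);hold(.2)
    s=observe();print(s['eef_pos'],s['opening'],np.round(s['ft_force'],1),np.round(s['torque'],2))
    for n in("top","scene"):
        im,d=get_image(n);cv2.imwrite(f"pics/{n}2.png",im[:,:,::-1]);fitrim(cloud(d,get_calibration(n)),[.547,.0148],.092,.084+.03,dz=.012)
E
```

```text
False
12.6167 [0.45901658 0.01225237 0.03366389] 0.006781497677356576 [-1.5  2.   4.9]
[0.45805792 0.01225244 0.06252166] 0.006171401214430925 [ 0.5  0.3 -3.1] [-0.01  0.26 -0.09]
c [0.544  0.0146] n 530 rms 0.0027 z 0.1112 tilt deg [-0.61 -0.14]
c [0.5485 0.0146] n 1283 rms 0.0028 z 0.1104 tilt deg [-0.39  0.05]
```

View pics/scene2.png

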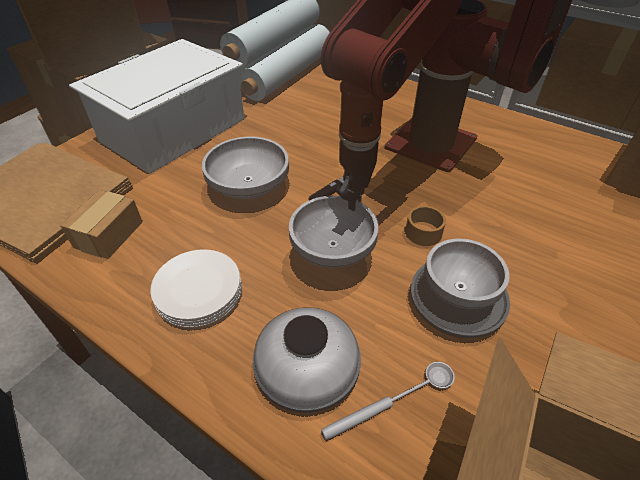

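The medium cover is held almost level (tilt about 0.5°). I'll carry it over the large cover.

```bash
python3 - <<'E'
from h import *
move_l([.4585,.0122,.062+OFF+.085],.15)
p,o,_=pose(POS["L"],.088,.062+OFF+.085)
movep(p,o)
move_l([p[0],p[1],.062+OFF+.062],.1);hold(.2)
s=observe();print(s['time_s'],s['eef_pos'],s['opening'],np.round(s['ft_force'],1))
for n in("top","scene"):
    im,d=get_image(n);cv2.imwrite(f"pics/{n}3.png",im[:,:,::-1]);W=cloud(d,get_calibration(n));fitrim(W,POS["L"],.092,.145,dz=.012);fitrim(W,POS["L"],.108,.084,dz=.008)
E
```

```text
15.7583 [ 0.38372606 -0.25936533  0.09565878] 0.006497791279655401 [1.3 1.5 0.5]
c [ 0.4553 -0.3061] n 992 rms 0.0028 z 0.1438 tilt deg [1.6  1.88]
c [ 0.4313 -0.36  ] n 9 rms 0.0012 z 0.1788 tilt deg [52.73 -6.03]
c [ 0.4593 -0.3063] n 1104 rms 0.0028 z 0.1429 tilt deg [0.66 1.03]
c [ 0.3894 -0.4174] n 30 rms 0.0025 z 0.1177 tilt deg [-20.1   -5.01]
```

View pics/scene3.png

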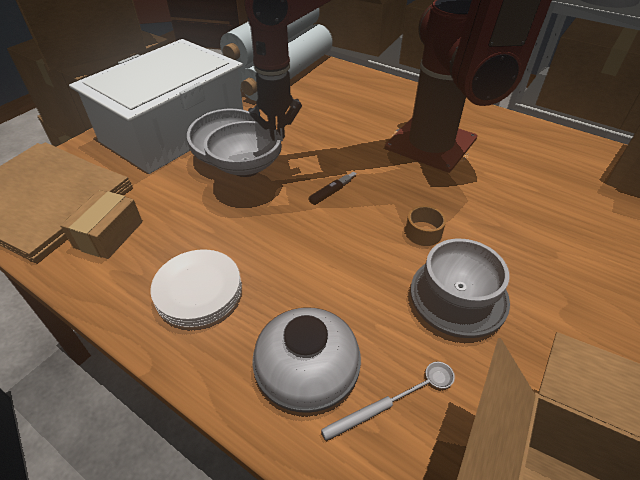

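```bash
python3 - <<'E'
from h import *
s=observe();p=np.array(s['eef_pos'])+[-.0023,-.0032,0]
z0=.062+OFF+.026
print(move_l([p[0],p[1],z0+.006],.1,max_force=15));hold(.15)
s=observe();print(s['eef_pos'],np.round(s['ft_force'],1))
hit=move_l([p[0],p[1],z0-.006],.02,max_force=3)
s=observe();print(hit,s['time_s'],s['eef_pos'],np.round(s['ft_force'],1))
for n in("top","scene"):
    im,d=get_image(n);W=cloud(d,get_calibration(n));fitrim(W,POS["L"],.092,.11,dz=.012)
E
```

```text
False
[ 0.38130057 -0.26306466  0.06541031] [ 0.7  0.6 -2.2]
True 16.8333 [ 0.38106682 -0.26137158  0.05913275] [ 1.   1.6 -1.3]
c [ 0.4528 -0.3083] n 878 rms 0.0028 z 0.1072 tilt deg [1.29 2.15]
c [ 0.4564 -0.3085] n 926 rms 0.0028 z 0.1069 tilt deg [0.3  1.33]
```

```bash
python3 - <<'E'
from h import *
s=observe();p=s['eef_pos']
print(move_l([p[0],p[1],p[2]-.003],.02,max_force=5))
s=observe();print(s['eef_pos'],np.round(s['ft_force'],1))
gripper_to(.02);hold(.2)
s=observe();print(s['time_s'],s['eef_pos'],s['opening'],np.round(s['ft_force'],1))
p=s['eef_pos']
for n in("top","scene"):
    im,d=get_image(n);W=cloud(d,get_calibration(n));fitrim(W,POS["L"],.092,.11,dz=.012)
    cv2.imwrite(f"pics/{n}4.png",im[:,:,::-1])
E
```

```text
False
[ 0.38103481 -0.2610463   0.0560671 ] [ 2.1  2.9 -1.1]
17.7417 [ 0.38084175 -0.26139915  0.05617656] 0.01989998112000843 [-0.4  0.3  0.5]
c [ 0.4678 -0.2728] n 173 rms 0.0027 z 0.1013 tilt deg [-10.92 -14.78]
c [ 0.4677 -0.2753] n 236 rms 0.003 z 0.1059 tilt deg [ 0.34 -2.35]
```

View pics/scene4.png

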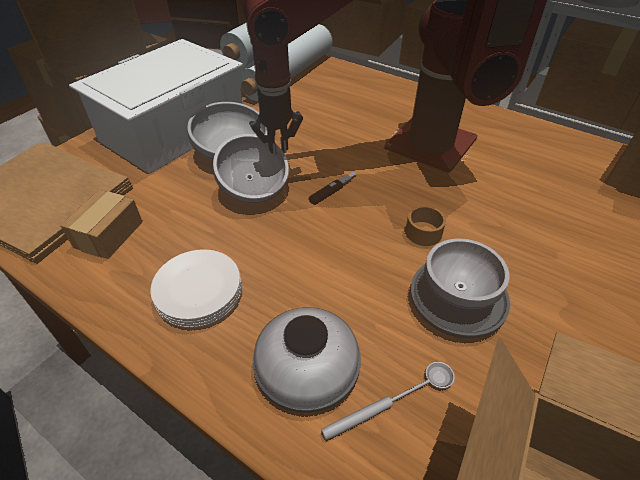

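The medium cover isn't in the large one. I carried it too low and it pushed the large cover away. I'll work out where everything is now.

```bash
python3 - <<'E'
from h import *
np.set_printoptions(suppress=True,precision=4)
import cv2
im=cv2.imread("pics/top4.png");cv2.imwrite("pics/top4c.png",cv2.resize(im[150:400,330:600],None,fx=2.2,fy=2.2))
cal=get_calibration("wrist");i,d=get_image("wrist");cv2.imwrite("pics/w4.png",i[:,:,::-1]);np.savez("pics/w4.npz",d=d,T=cal['world_from_camera'],K=cal['intrinsics'])
im,d=get_image("scene");np.save("pics/s4.npy",d)
im,d=get_image("top");np.save("pics/t4.npy",d)
E
```

```text
(no output)
```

View pics/top4c.png

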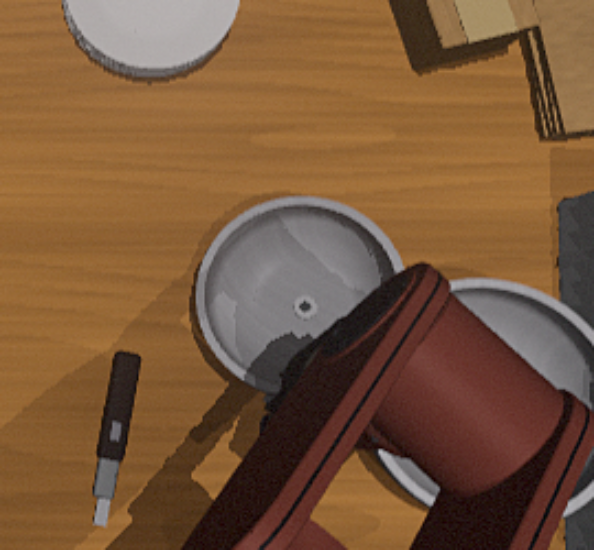

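View pics/w4.png

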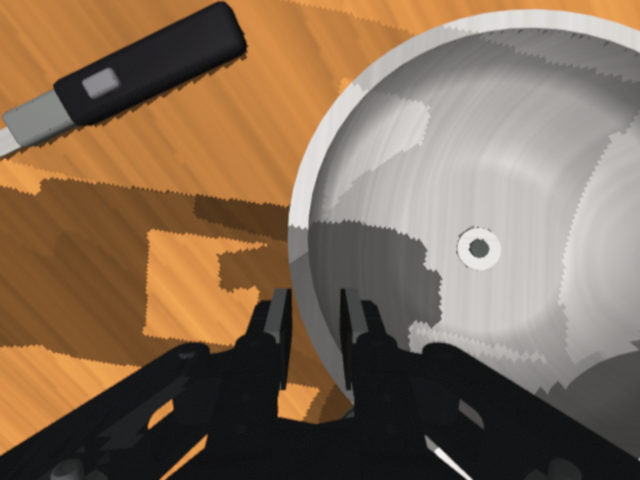

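```bash
python3 - <<'E'
from h import *
np.set_printoptions(suppress=True,precision=4)
z=np.load("pics/w4.npz");Ww=cloud(z['d'],dict(intrinsics=z['K'],world_from_camera=z['T']))
Ws=cloud(np.load("pics/s4.npy"),get_calibration("scene"));Wt=cloud(np.load("pics/t4.npy"),get_calibration("top"))
for n,W in(("w",Ww),("s",Ws),("t",Wt)):
    for nm,c,R in(("M",(.45,-.285),.092),("L",(.40,-.43),.108)):
        for it in range(4): c,_=fitrim(W,c,R,.084,dz=.012,verbose=it==3)
m=(abs(Wt[...,0]-.42)<.2)&(Wt[...,1]<-.15)&(abs(Wt[...,2]-.083)<.006)
i=np.zeros((480,640,3),np.uint8);i[m]=255;cv2.imwrite("pics/m.png",i)
E
```

```text
c [ 0.4708 -0.272 ] n 11131 rms 0.0027 z 0.0725 tilt deg [-10.09  -6.09]
c [ 0.4572 -0.4617] n 6442 rms 0.0033 z 0.3082 tilt deg [ -10.79 -124.35]
c [ 0.4703 -0.2729] n 819 rms 0.0034 z 0.0817 tilt deg [-0.52 -1.84]
c [ 0.3732 -0.4388] n 973 rms 0.0035 z 0.0838 tilt deg [0.24 0.29]
c [ 0.4662 -0.2726] n 557 rms 0.003 z 0.0821 tilt deg [-1.56 -1.61]
c [ 0.3694 -0.4386] n 1015 rms 0.0025 z 0.0811 tilt deg [ 1.5 -1.2]
```

View pics/top4.png

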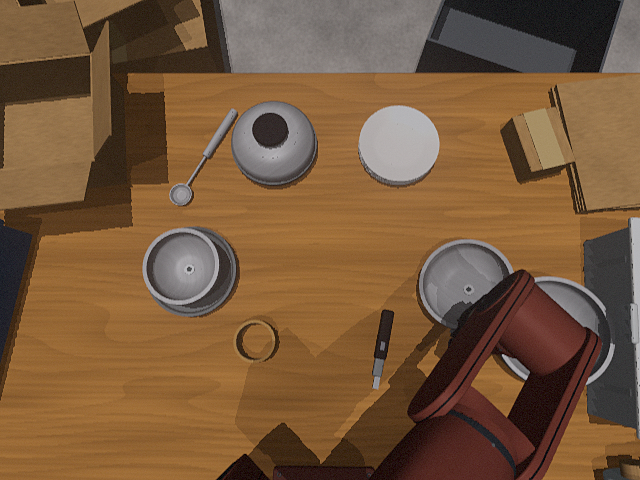

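```bash
python3 - <<'E'
from h import *
np.set_printoptions(suppress=True,precision=4)
p=observe()['eef_pos'];gripper_to(.04)
print(move_l([p[0],p[1],.16],.15,max_force=12))
q=observe()['q'];
s=observe();print(s['time_s'],s['eef_pos'],np.round(s['ft_force'],1))
cal=get_calibration("wrist");i,d=get_image("wrist");cv2.imwrite("pics/w5.png",i[:,:,::-1]);Ww=cloud(d,cal)
im,d=get_image("scene");cv2.imwrite("pics/s5.png",im[:,:,::-1]);Ws=cloud(d,get_calibration("scene"))
np.savez("pics/c5.npz",Ww=Ww,Ws=Ws)
for n,W in(("w",Ww),("s",Ws)):
    for nm,c,R in(("M",(.468,-.2725),.092),("L",(.371,-.4385),.108)):
        for it in range(3): c,_=fitrim(W,c,R,.084,dz=.006,verbose=it==2)
E
```

```text
False
19.1667 [ 0.3804 -0.2608  0.1591] [ 0.1 -0.1 -0.2]
c [ 0.4745 -0.2766] n 5317 rms 0.0023 z 0.0832 tilt deg [-0.22 -0.5 ]
c [ 0.3696 -0.4305] n 1958 rms 0.0034 z 0.0836 tilt deg [ 0.67 -0.68]
c [ 0.4756 -0.2771] n 428 rms 0.0027 z 0.0835 tilt deg [-0.27 -0.18]
c [ 0.3735 -0.44  ] n 539 rms 0.0031 z 0.0836 tilt deg [ 0.03 -0.  ]
```

View pics/w5.png

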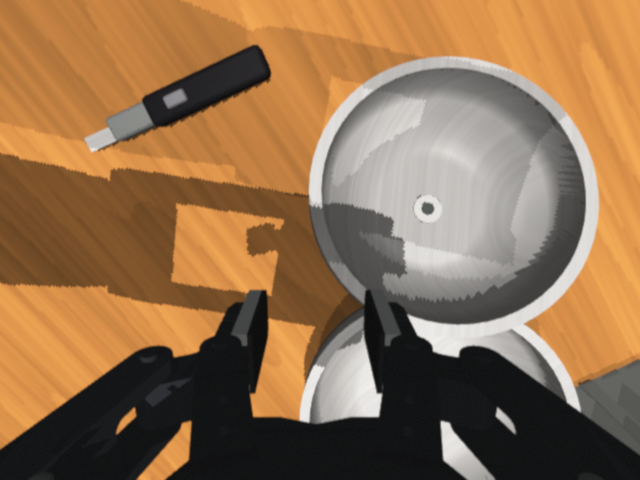

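View pics/s5.png

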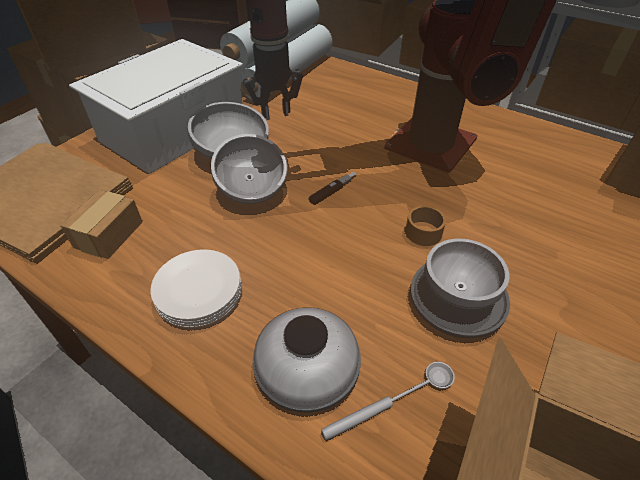

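```bash
cat >> h.py <<'E'
def fit3d(W,c0,R,n0=(0,0),its=12,verbose=True,sub=8000,w0=.02):
    """rim circle (radius R-4mm) in 3D: params cx,cy,cz,nx,ny"""
    P=W.reshape(-1,3);P=P[~np.isnan(P[:,0])];P=P[np.linalg.norm(P-np.array(c0),axis=1)<R+.04]
    x=np.r_[c0,n0].astype(float)
    def res(x,P):
        n=np.r_[x[3:5],1];n/=np.linalg.norm(n);d=P-x[:3];h=d@n;r=np.linalg.norm(d-h[:,None]*n,axis=1)
        return h,r-(R-.004)
    for i in range(its):
        w=np.linspace(w0,.0055,its)[i]
        h,r=res(x,P);k=(abs(h)<w*.8)&(abs(r)<w);Q=P[k]
        f=least_squares(lambda x:np.r_[tuple(res(x,Q))],x,loss='soft_l1',f_scale=.002);x=f.x
    if verbose:print('c',x[:3].round(4),'tilt deg (nx,ny)',np.degrees(x[3:5]).round(1),'n',k.sum(),'rms',np.sqrt(np.mean(f.fun**2)).round(4))
    return x
E
python3 - <<'E'
from h import *
z=np.load("pics/c5.npz")
for n in("Ww","Ws"):
    for n0 in((0,0),(.1,.1)):
        print(n,end=' ');fit3d(z[n],(.474,-.276,.084),.092,n0)
fit3d(z["Ws"],(.3735,-.44,.084),.108)
W=z["Ww"];np.set_printoptions(suppress=True,precision=4)
# rim samples: local maxima along rays from centre
c=np.array([.472,-.275])
P=W.reshape(-1,3);P=P[~np.isnan(P[:,0])];d=P[:,:2]-c;r=np.hypot(*d.T);a=np.degrees(np.arctan2(d[:,1],d[:,0]))
for t in range(-180,180,30):
    k=(abs(a-t)<4)&(r>.075)&(r<.1)&(P[:,2]<.13)
    if k.sum(): print(t,k.sum(),np.percentile(P[k,2],95).round(4), r[k][P[k,2]>np.percentile(P[k,2],80)].mean().round(4))
E
```

```text
Ww c [ 0.4648 -0.2831  0.0762] tilt deg (nx,ny) [10.2  9.4] n 5890 rms 0.0025
Ww c [ 0.4648 -0.2832  0.0766] tilt deg (nx,ny) [10.9  9.4] n 6020 rms 0.0025
Ws c [ 0.4748 -0.2781  0.0708] tilt deg (nx,ny) [5.  8.1] n 333 rms 0.0027
Ws c [ 0.4726 -0.2823  0.0743] tilt deg (nx,ny) [6.9 9.9] n 410 rms 0.0027
c [ 0.3746 -0.4378  0.0789] tilt deg (nx,ny) [-2.3 -0.9] n 410 rms 0.0026
-180 290 0.1107 0.0872
-150 385 0.0869 0.0864
-120 1128 0.1271 0.0871
-90 1457 0.1221 0.0895
-60 1495 0.108 0.0921
-30 1111 0.0881 0.0906
0 572 0.07 0.0837
30 268 0.0594 0.0769
60 417 0.055 0.0791
90 499 0.0604 0.0771
120 560 0.0736 0.0793
150 542 0.0919 0.0847
```

```bash
python3 - <<'E'
from h import *
z=np.load("pics/c5.npz")
for n in("Ww","Ws"):
    for az in(60,75,90):
      for t in (.28,.38):
        print(n,az,t,end=' ');fit3d(z[n],(.468,-.284,.09),.092,(t*np.cos(np.radians(az)),t*np.sin(np.radians(az))),w0=.015)
for n0 in ((0,0),(.05,0)): fit3d(z["Ws"],(.3735,-.44,.084),.108,n0,w0=.012)
E
```

```text
Ww 60 0.28 c [ 0.4708 -0.2822  0.0907] tilt deg (nx,ny) [13.7 21.2] n 12066 rms 0.0021
Ww 60 0.38 c [ 0.4708 -0.2822  0.0907] tilt deg (nx,ny) [13.7 21.2] n 12066 rms 0.0021
Ww 75 0.28 c [ 0.4708 -0.2822  0.0907] tilt deg (nx,ny) [13.7 21.2] n 12066 rms 0.0021
Ww 75 0.38 c [ 0.4708 -0.2822  0.0907] tilt deg (nx,ny) [13.7 21.2] n 12066 rms 0.0021
Ww 90 0.28 c [ 0.4708 -0.2822  0.0907] tilt deg (nx,ny) [13.7 21.2] n 12066 rms 0.0021
Ww 90 0.38 c [ 0.4708 -0.2822  0.0907] tilt deg (nx,ny) [13.7 21.2] n 12066 rms 0.0021
Ws 60 0.28 c [ 0.4723 -0.2822  0.0917] tilt deg (nx,ny) [13.4 21.3] n 751 rms 0.0023
Ws 60 0.38 c [ 0.4723 -0.2822  0.0917] tilt deg (nx,ny) [13.4 21.3] n 751 rms 0.0023
Ws 75 0.28 c [ 0.4723 -0.2822  0.0917] tilt deg (nx,ny) [13.4 21.3] n 751 rms 0.0023
Ws 75 0.38 c [ 0.4723 -0.2822  0.0917] tilt deg (nx,ny) [13.4 21.3] n 751 rms 0.0023
Ws 90 0.28 c [ 0.4728 -0.2848  0.0777] tilt deg (nx,ny) [ 2.1 19.5] n 452 rms 0.0025
Ws 90 0.38 c [ 0.4726 -0.2851  0.0782] tilt deg (nx,ny) [ 2.8 23.6] n 467 rms 0.0024
c [ 0.3744 -0.4391  0.0795] tilt deg (nx,ny) [-1.7  0. ] n 407 rms 0.0026
c [ 0.374  -0.4392  0.0798] tilt deg (nx,ny) [-1.1  0. ] n 396 rms 0.0025
```

The medium cover leans on the large one at about 24°, and both cameras agree on that. I'll re-grip it with the tool aligned to its tilted axis, lift it clear and put it back on open table. Then I'll return the large cover to its original spot.

```bash
cat >> h.py <<'E'
from scipy.spatial.transform import Rotation as Rn
def tpose(c,n,az,rw,depth=.022,back=0.):
    """reported-TCP pose for pinching tilted rim at horizontal azimuth az (perp to tilt)"""
    n=np.r_[n[0],n[1],1.];n/=np.linalg.norm(n)
    rad=np.array([np.cos(az),np.sin(az),0]);rad-=n*(rad@n);rad/=np.linalg.norm(rad)
    best=None
    for s in(-1,1):
        x=-n;y=s*rad;o=Rn.from_matrix(np.c_[x,y,np.cross(x,y)]).as_euler('xyz')
        p=np.array(c)+rad*rw-n*(depth-OFF)+n*back
        q=inverse_kinematics(p.tolist(),o.tolist())
        if q is not None and(best is None or abs(q[5])<abs(best[2][5])):best=(p.tolist(),o.tolist(),np.array(q))
    return best
E
python3 - <<'E'
from h import *
t=np.array([.2375,.371]);az=np.arctan2(t[1],t[0])+np.pi/2;print(np.degrees(az))
for b in(.09,.07,.03,0):
    r=tpose((.4715,-.2822,.091),t,az,.088,back=b);print(b,None if r is None else (np.round(r[0],4),np.round(r[1],3),r[2].round(2)))
print(observe()['q'].round(2) if hasattr(observe()['q'],'round') else observe()['q'])
E
```

```text
147.37418379925518
0.09 (array([ 0.4059, -0.2215,  0.1267]), array([ 0.   ,  1.156, -2.14 ]), array([-0.36,  0.01,  1.96, -0.42,  1.28,  0.36]))
0.07 (array([ 0.4015, -0.2283,  0.1084]), array([ 0.   ,  1.156, -2.14 ]), array([-0.38,  0.03,  1.98, -0.43,  1.24,  0.36]))
0.03 (array([ 0.3928, -0.2419,  0.0718]), array([ 0.   ,  1.156, -2.14 ]), array([-0.41,  0.08,  2.02, -0.45,  1.16,  0.37]))
0 (array([ 0.3863, -0.2521,  0.0443]), array([ 0.   ,  1.156, -2.14 ]), array([-0.43,  0.11,  2.04, -0.47,  1.1 ,  0.37]))
[-0.77 -0.14  1.98  0.    1.3  -0.18]
```

```bash
python3 - <<'E'
from h import *
t=np.array([.2375,.371]);az=np.arctan2(t[1],t[0])+np.pi/2;c=(.4715,-.2822,.091)
P=lambda b:tpose(c,t,az,.088,back=b)
p,o,q=P(.09);movep(p,o)
print(move_l(P(.0)[0],.1,max_force=10))
cal=get_calibration("wrist");i,d=get_image("wrist");cv2.imwrite("pics/w6.png",i[:,:,::-1])
gripper_to(0,80);s=observe();print(s['time_s'],s['eef_pos'],s['opening'],np.round(s['ft_force'],1))
E
```

```text
False
21.3333 [ 0.38691018 -0.25173819  0.0445336 ] 0.005998329052478849 [1.2 4.  1.7]
```

View pics/w6.png

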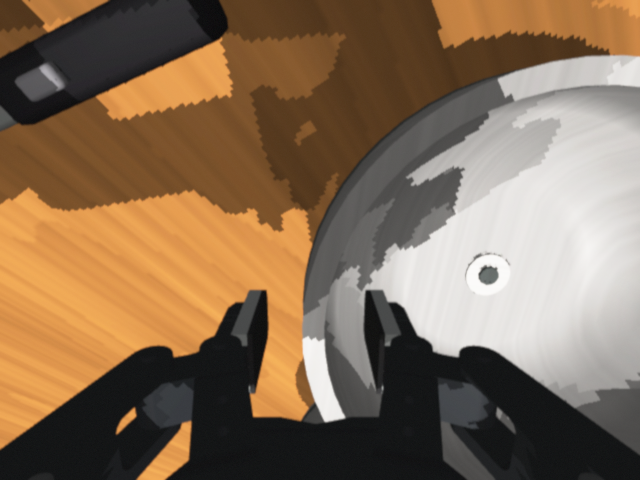

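The fingers straddle the tilted rim squarely and now grip it (opening 6 mm). I'll lift, level the cover, and check it before going on.

```bash
python3 - <<'E'
from h import *
s=observe();p=np.array(s['eef_pos'])
move_l((p+[0,0,.14]).tolist(),.15)
pv,o,_=pose(POS["M"],.088,.17)
movep(pv,o);hold(.2)
s=observe();print(s['time_s'],s['eef_pos'],s['opening'],np.round(s['ft_force'],1))
zr=s['eef_pos'][2]-OFF+.022
im,d=get_image("scene");cv2.imwrite("pics/s7.png",im[:,:,::-1]);W=cloud(d,get_calibration("scene"));fit3d(W,(.547,.0148,zr),.092)
print(zr)
for n0 in((0,0),(.03,0),(0,.03)):fit3d(W,(.374,-.439,.083),.108,n0,w0=.012)
im,d=get_image("top");cv2.imwrite("pics/t7.png",im[:,:,::-1]);W=cloud(d,get_calibration("top"));fit3d(W,(.372,-.439,.083),.108,w0=.012);fitrim(W,(.372,-.439),.108,.084)
E
```

```text
23.6167 [0.45896643 0.01148913 0.16980271] 0.006376620662436955 [-0.1 -1.1 -3.7]
c [0.5493 0.0137 0.2198] tilt deg (nx,ny) [0.5 0. ] n 1065 rms 0.0022
0.22080270778572214
c [ 0.3739 -0.4432  0.077 ] tilt deg (nx,ny) [-0.1  3.2] n 470 rms 0.0025
c [ 0.3738 -0.4432  0.0772] tilt deg (nx,ny) [0.6 3.2] n 476 rms 0.0025
c [ 0.3739 -0.4432  0.0771] tilt deg (nx,ny) [-0.   3.2] n 477 rms 0.0025
c [ 0.3706 -0.4378  0.0741] tilt deg (nx,ny) [0.3 1.7] n 807 rms 0.0027
c [ 0.37   -0.4388] n 788 rms 0.0023 z 0.0835 tilt deg [0.01 0.2 ]
```

View pics/s7.png

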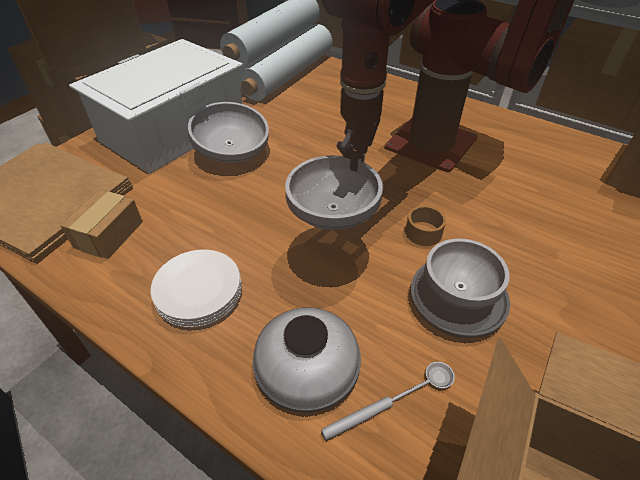

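View pics/t7.png

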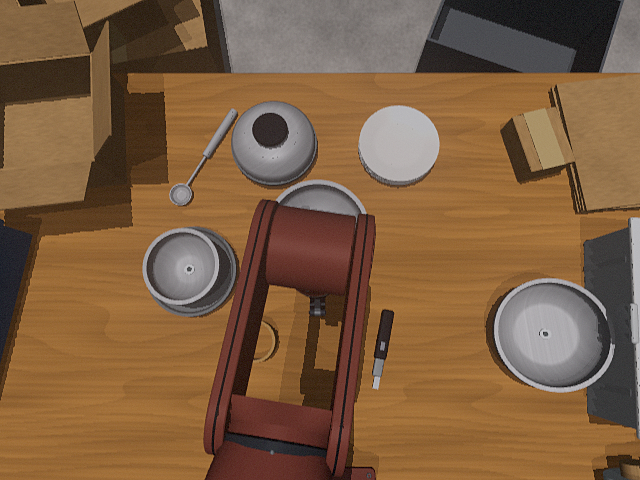

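The medium cover is held level over its old place. I'll set it down there and then see to the large one, which stands level at (.372,-.439).

```bash
python3 - <<'E'
from h import *
s=observe();p=np.array(s['eef_pos'])
move_l([p[0],p[1],.040],.15);hold(.15)
hit=move_l([p[0],p[1],.026],.02,max_force=3)
s=observe();print(hit,s['eef_pos'],np.round(s['ft_force'],1))
gripper_to(.04);s=observe()
move_l([p[0],p[1],.14],.18)
# over large
PL=np.array([.372,-.439]);rw=.104
pv,o,q=pose(PL,rw,.15);print(pv,o,q);movep(pv,o)
s=observe();print(s['time_s'],s['eef_pos'],np.round(s['ft_force'],1))
cal=get_calibration("wrist");i,d=get_image("wrist");cv2.imwrite("pics/w8.png",i[:,:,::-1]);fitrim(cloud(d,cal),PL,.108,.084)
im,d=get_image("scene");cv2.imwrite("pics/s8.png",im[:,:,::-1]);W=cloud(d,get_calibration("scene"));fitrim(W,POS["M"],.092,.084);fitrim(W,PL,.108,.084)
im,d=get_image("top");W=cloud(d,get_calibration("top"));fitrim(W,POS["M"],.092,.084)
E
```

```text
True [0.45920715 0.01167495 0.0332036 ] [0.2 0.8 4.4]
[np.float64(0.30476530956004666), np.float64(-0.35965583574424864), 0.15] [0, 1.5707963267948966, np.float64(-2.438621363594279)] [-1.035 -0.109  1.971 -0.     1.279 -0.168]
27.9917 [ 0.30519534 -0.35886282  0.14961915] [1.  0.8 0.3]
c [ 0.3696 -0.4407] n 7533 rms 0.0023 z 0.0833 tilt deg [ 0.12 -0.31]
c [0.5488 0.0135] n 1089 rms 0.0028 z 0.0835 tilt deg [-0.01 -0.04]
c [ 0.3728 -0.4411] n 487 rms 0.0029 z 0.083 tilt deg [-0.02 -0.47]
c [0.5458 0.0139] n 1130 rms 0.0025 z 0.0836 tilt deg [-0.05 -0.05]
```

View pics/w8.png

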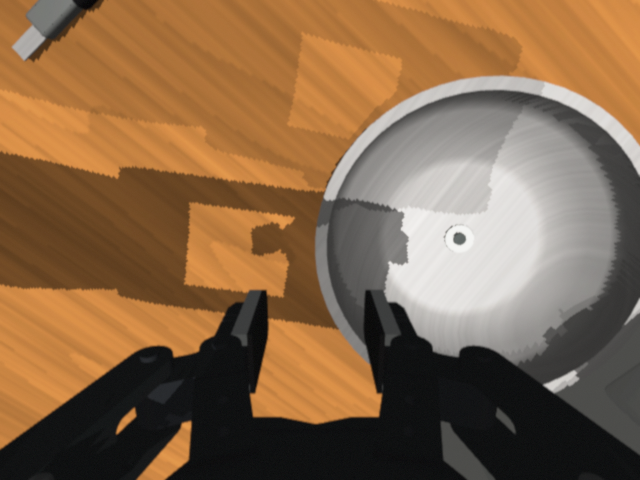

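View pics/s8.png

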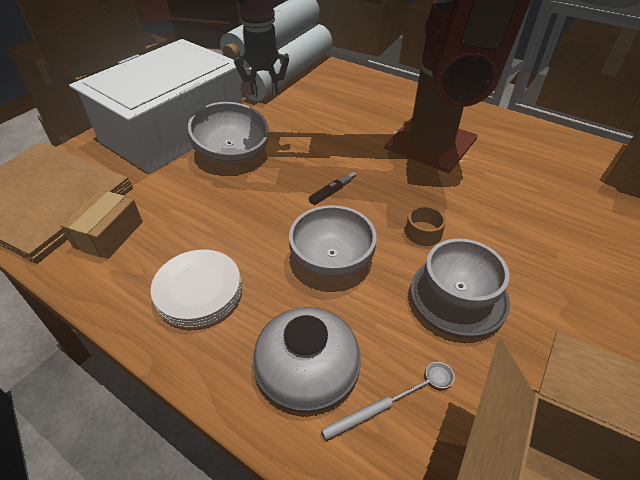

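```bash
python3 - <<'E'
from h import *
cal=get_calibration("wrist");i,d=get_image("wrist");W=cloud(d,cal)
for n0 in((0,0),(.0,.05),(.05,0),(0,-.05)):x=fit3d(W,(.371,-.4405,.083),.108,n0,w0=.012)
E
```

```text
c [ 0.3674 -0.4426  0.0759] tilt deg (nx,ny) [-0.4  3.2] n 7719 rms 0.0024
c [ 0.3684 -0.4425  0.0841] tilt deg (nx,ny) [0.7 7.9] n 8524 rms 0.0023
c [ 0.367  -0.4425  0.0757] tilt deg (nx,ny) [1.3 3. ] n 7686 rms 0.0024
c [ 0.3671 -0.4425  0.0757] tilt deg (nx,ny) [0.6 3. ] n 7670 rms 0.0024
```

```bash
python3 - <<'E'
from h import *
cal=get_calibration("wrist");i,d=get_image("wrist");W=cloud(d,cal);np.savez("pics/c9.npz",W=W)
for n0 in((0,.12),(.03,.15),(.0,.2)):x=fit3d(W,(.369,-.4425,.086),.108,n0,w0=.012)
P=W.reshape(-1,3);P=P[~np.isnan(P[:,0])];dd=P[:,:2]-[.369,-.4415];r=np.hypot(*dd.T);a=np.degrees(np.arctan2(dd[:,1],dd[:,0]))
for t in range(-180,180,20):
    k=(abs(a-t)<3)&(r>.09)&(r<.112)&(P[:,2]<.12)
    if k.sum()>5: print(t,k.sum(),np.percentile(P[k,2],[50,75,95]).round(4), r[k][P[k,2]>np.percentile(P[k,2],80)].mean().round(4))
E
```

```text
c [ 0.37   -0.4429  0.089 ] tilt deg (nx,ny) [ 1.  11.5] n 10558 rms 0.0021
c [ 0.37   -0.4429  0.089 ] tilt deg (nx,ny) [ 1.  11.5] n 10558 rms 0.0021
c [ 0.37   -0.4429  0.089 ] tilt deg (nx,ny) [ 1.  11.5] n 10558 rms 0.0021
-180 17 [0.091  0.0914 0.0917] 0.105
-140 99 [0.0624 0.0636 0.0652] 0.0932
-120 84 [0.0633 0.0652 0.0671] 0.0938
-100 1165 [0.0864 0.1048 0.1106] 0.1034
-80 1305 [0.085  0.1037 0.11  ] 0.1035
-60 1077 [0.0778 0.0897 0.1013] 0.1022
-40 875 [0.0711 0.0784 0.0887] 0.1035
-20 967 [0.069  0.0838 0.0939] 0.1025
0 975 [0.0724 0.0865 0.0884] 0.1054
20 729 [0.0716 0.0798 0.0813] 0.1039
40 551 [0.0719 0.0742 0.0757] 0.1022
60 550 [0.06   0.0703 0.0714] 0.1006
80 523 [0.0461 0.0683 0.0696] 0.0995
100 484 [0.0454 0.0691 0.0702] 0.0989
120 437 [0.0514 0.0722 0.0732] 0.0992
140 372 [0.0716 0.0772 0.0783] 0.1002
160 372 [0.0789 0.0834 0.0846] 0.1013
```

The large cover is also tilted, by 11.5°, with its -y side propped up on the grey box. I'll use the same tilted pinch on it and carry it back to its original spot.

```bash
python3 - <<'E'
from h import *
c=(.3705,-.4425,.0887);t=np.array([.0175,.2007]);az=np.arctan2(t[1],t[0])+np.pi/2
P=lambda b:tpose(c,t,az,.104,back=b)
for b in(.08,0):r=P(b);print(None if r is None else(np.round(r[0],3),r[2].round(2)))
for zz in(.033,.2):print(pose(POS["L"],.104,zz))
p,o,q=P(.08);movep(p,o)
s=observe();print(s['time_s'],s['eef_pos'])
print(move_l(P(.0)[0],.1,max_force=10))
cal=get_calibration("wrist");i,d=get_image("wrist");cv2.imwrite("pics/w10.png",i[:,:,::-1])
gripper_to(0,100);s=observe();print(s['time_s'],s['eef_pos'],s['opening'],np.round(s['ft_force'],1))
E
```

```text
(array([ 0.267, -0.428,  0.117]), array([-1.09, -0.12,  2.06, -0.12,  1.03, -0.95]))
(array([ 0.266, -0.444,  0.039]), array([-1.11,  0.03,  2.08, -0.14,  0.86, -0.94]))
([np.float64(0.3698698707883423), np.float64(-0.2503110572922861), 0.033], [0, 1.5707963267948966, np.float64(-2.165750259036207)], array([-0.772, -0.007,  2.119, -0.   ,  1.029, -0.177]))
([np.float64(0.3698698707883423), np.float64(-0.2503110572922861), 0.2], [0, 1.5707963267948966, np.float64(-2.165750259036207)], array([-0.772, -0.22 ,  1.972, -0.   ,  1.389, -0.177]))
29.0167 [ 0.26768924 -0.42761897  0.1173613 ]
False
30.4167 [ 0.26615744 -0.44350553  0.03927578] 0.006177182779312972 [-1.3  3.6  6. ]
```

View pics/w10.png

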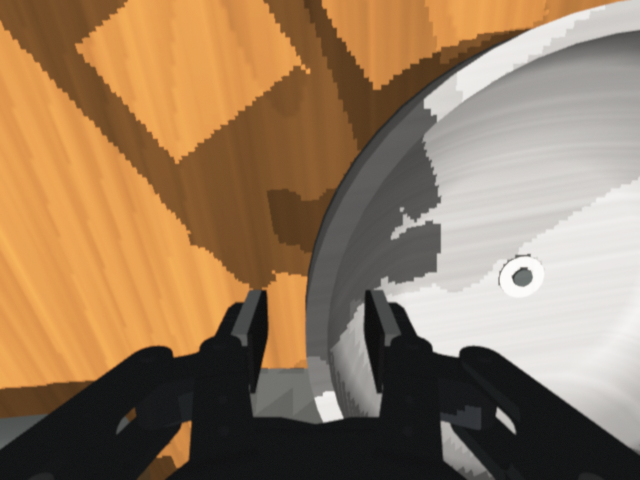

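```bash
python3 - <<'E'
from h import *
s=observe();p=np.array(s['eef_pos'])
move_l((p+[0,0,.09]).tolist(),.15)
pv,o,_=pose(POS["L"],.104,.11)
movep(pv,o);hold(.2)
s=observe();print(s['time_s'],s['eef_pos'],s['opening'],np.round(s['ft_force'],1))
zr=s['eef_pos'][2]-OFF+.022
for n in("scene","top"):
    im,d=get_image(n);cv2.imwrite(f"pics/{n}11.png",im[:,:,::-1]);W=cloud(d,get_calibration(n));x=fit3d(W,(*POS["L"],zr),.108,w0=.012)
print(zr)
E
```

```text
32.225 [ 0.36975526 -0.25155081  0.11028946] 0.006258998124274736 [ 0.3 -0.7 -3.4]
c [ 0.459  -0.3076  0.1574] tilt deg (nx,ny) [-0.  -7.4] n 429 rms 0.0023
c [ 0.4544 -0.3086  0.1565] tilt deg (nx,ny) [ -6.  -11.5] n 1070 rms 0.0022
0.16128946458250176
```

View pics/scene11.png

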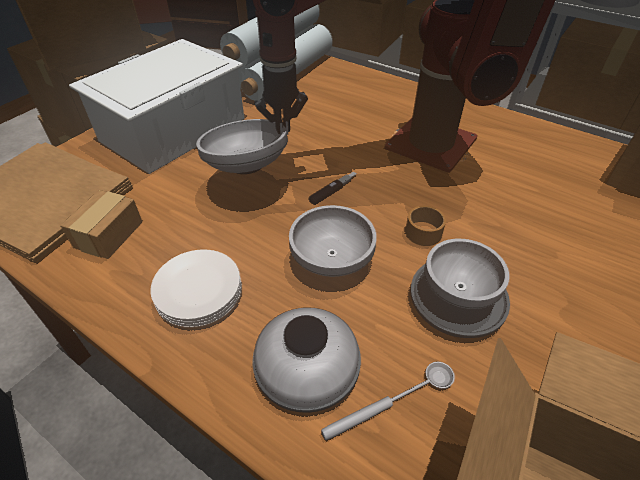

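```bash
python3 - <<'E'
from h import *
for n in("scene","top"):
    im,d=get_image(n);W=cloud(d,get_calibration(n))
    for n0 in((-.1,-.2),(-.12,-.15),(-.15,-.25)):x=fit3d(W,(.456,-.3086,.158),.108,n0,w0=.012)
E
```

```text
c [ 0.458  -0.3079  0.1575] tilt deg (nx,ny) [ -6.  -11.1] n 692 rms 0.0023
c [ 0.458  -0.3079  0.1575] tilt deg (nx,ny) [ -6.  -11.1] n 692 rms 0.0023
c [ 0.458  -0.3079  0.1575] tilt deg (nx,ny) [ -6.  -11.1] n 692 rms 0.0023
c [ 0.4544 -0.3083  0.1566] tilt deg (nx,ny) [ -5.9 -11.4] n 1048 rms 0.0022
c [ 0.4544 -0.3083  0.1566] tilt deg (nx,ny) [ -5.9 -11.4] n 1048 rms 0.0022
c [ 0.4544 -0.3083  0.1566] tilt deg (nx,ny) [ -5.9 -11.4] n 1048 rms 0.0022
```

```bash
python3 - <<'E'
from h import *
s=observe();p0=np.array(s['eef_pos']);R0=Rn.from_euler('xyz',s['tcp_rot'])
c0=np.array([.4562,-.3081,.157]);n0=np.array([-.104,-.197,1]);n0/=np.linalg.norm(n0)
ax=np.cross(n0,[0,0,1]);Rc=Rn.from_rotvec(ax/np.linalg.norm(ax)*np.arccos(n0[2]))
R1=(Rc*R0).as_euler('xyz')
def tgt(z): return (np.array([.456,-.3086,z])+Rc.apply(p0-c0)).tolist()
print(inverse_kinematics(tgt(.084),R1.tolist()))
movep(tgt(.14),R1.tolist());hold(.15)
for n in("scene","top"):
    im,d=get_image(n);W=cloud(d,get_calibration(n));x=fit3d(W,(.456,-.3086,.14),.108,w0=.012)
move_l(tgt(.093),.1);hold(.15)
hit=move_l(tgt(.076),.02,max_force=3)
s=observe();print(hit,s['time_s'],s['eef_pos'],tgt(.084),np.round(s['ft_force'],1))
for n in("scene","top"):
    im,d=get_image(n);cv2.imwrite(f"pics/{n}12.png",im[:,:,::-1]);W=cloud(d,get_calibration(n));x=fit3d(W,(.456,-.3086,.084),.108,w0=.012)
E
```

```text
[-6.21512046e-01 -1.54907852e-03  2.12693251e+00 -2.58791152e-01
  1.00131733e+00  1.12707037e-01]
c [ 0.4574 -0.3095  0.1415] tilt deg (nx,ny) [-0.1 -0.2] n 695 rms 0.0023
c [ 0.4543 -0.3096  0.1406] tilt deg (nx,ny) [ 0.1 -0.2] n 863 rms 0.0022
True 34.35 [ 0.3642598  -0.26033512  0.03459483] [0.3646043323636837, -0.260546520651902, 0.035921348497430325] [ 0.5 -1.4  2.1]
c [ 0.4567 -0.3088  0.0849] tilt deg (nx,ny) [-0.7  0.4] n 634 rms 0.0023
c [ 0.4537 -0.3084  0.084 ] tilt deg (nx,ny) [-0.5  0.2] n 855 rms 0.0022
```

View pics/scene12.png

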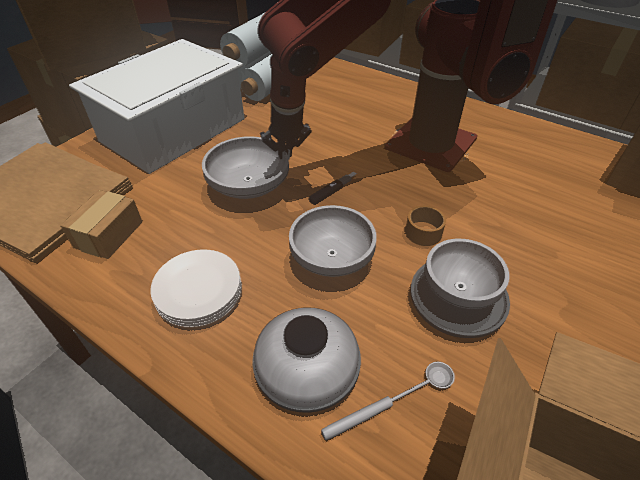

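The large cover is back where it started (the scene fit matches to 1 mm) and level. I'll release it and fetch the medium cover, this time carrying it high.

```bash
cat > carry.py <<'E'
from h import *
def release(back=.06,opening=.03):
    gripper_to(opening)
    s=observe();R=Rn.from_euler('xyz',s['tcp_rot']).as_matrix()
    move_l((np.array(s['eef_pos'])-R[:,0]*back).tolist(),.15)
def measure(c,R,zr,tag=None):
    xs=[]
    for n in("scene","top"):
        im,d=get_image(n);W=cloud(d,get_calibration(n));xs.append(fit3d(W,(*c,zr),R,w0=.014))
        if tag:cv2.imwrite(f"pics/{n}{tag}.png",im[:,:,::-1])
    return xs
E
python3 - <<'E'
from carry import *
release(.07)
c=np.array([.547,.0137])
p,o,_=pose(c,.088,.12);movep(p,o)
W=None
print(move_l([p[0],p[1],.062+OFF],.12,max_force=12))
gripper_to(0.0,110);s=observe();print(s['time_s'],s['eef_pos'],s['opening'],np.round(s['ft_force'],1))
p=s['eef_pos']
move_l([p[0],p[1],.033+.15],.12);hold(.1)
p,o,_=pose(POS["L"],.088,.033+.15)
measure(POS["L"],.108,.084)
movep(p,o);hold(.15)
s=observe();print(s['time_s'],s['eef_pos'],s['opening'],np.round(s['ft_force'],1))
measure(POS["L"],.092,.084+.148,'13')
E
```

```text
False
37.6583 [0.45980499 0.01145846 0.03406902] 0.005680605649859358 [-1.7  0.2  5.8]
c [ 0.4576 -0.3091  0.0847] tilt deg (nx,ny) [0.1 0. ] n 729 rms 0.0023
c [ 0.4545 -0.3091  0.0836] tilt deg (nx,ny) [ 0.  -0.1] n 1480 rms 0.0022
40.5 [ 0.3837673  -0.25816138  0.18298444] 0.00596286643008475 [ 1.  -0.4 -2.8]
c [ 0.4586 -0.306   0.2321] tilt deg (nx,ny) [ 0.2 -0.2] n 677 rms 0.0023
c [ 0.4553 -0.3068  0.2316] tilt deg (nx,ny) [ 0.3 -0.4] n 989 rms 0.0021
```

View pics/scene13.png

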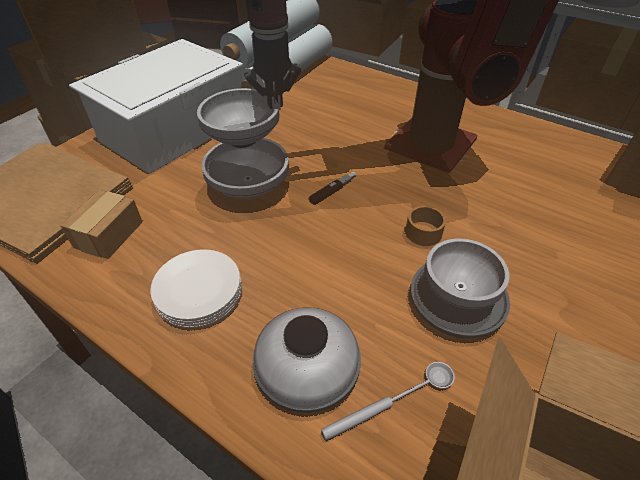

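The large cover is level at its start spot and the medium one is held level above it, about 3 mm off in y. I'll correct that and lower it.

```bash
python3 - <<'E'
from carry import *
s=observe();p=np.array(s['eef_pos'])+[-.0009,-.0027,0]
z0=.034+.026
print(move_l([p[0],p[1],z0+.007],.12,max_force=15));hold(.15)
hit=move_l([p[0],p[1],z0-.008],.02,max_force=3)
s=observe();print(hit,s['time_s'],s['eef_pos'],np.round(s['ft_force'],1))
measure((.456,-.309),.092,.110,'14')
E
```

```text
False
True 42.325 [ 0.38279922 -0.26114074  0.06015843] [-1.   0.5  3.8]
c [ 0.4575 -0.3096  0.1106] tilt deg (nx,ny) [-0.3  0.1] n 548 rms 0.0023
c [ 0.4542 -0.3098  0.1094] tilt deg (nx,ny) [-0.3 -0.1] n 732 rms 0.0021
```

View pics/scene14.png

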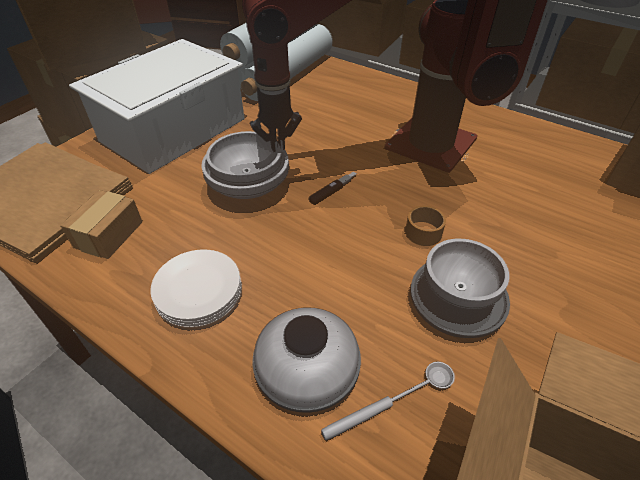

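The medium cover now stands in the large one, at the right height (rim 0.110), level and centred to under 1 mm. I'll release it and pick up the small cover.

```bash
python3 - <<'E'
from carry import *
release(.09)
c=POS["S"]
p,o,_=pose(c,.072,.15);movep(p,o)
cal=get_calibration("wrist");i,d=get_image("wrist");cv2.imwrite("pics/w15.png",i[:,:,::-1]);fit3d(cloud(d,cal),(*c,.11),.076,w0=.014)
measure((.456,-.309),.092,.110);measure((.456,-.309),.108,.084)
print(move_l([p[0],p[1],.110-.022+OFF],.12,max_force=12))
gripper_to(0.0,110);s=observe();print(s['time_s'],s['eef_pos'],s['opening'],np.round(s['ft_force'],1))
E
```

```text
c [0.4959 0.2838 0.1091] tilt deg (nx,ny) [ 0.2 -0.1] n 10045 rms 0.002
c [ 0.4573 -0.3097  0.1105] tilt deg (nx,ny) [ 0.1 -0. ] n 637 rms 0.0023
c [ 0.4543 -0.3095  0.1095] tilt deg (nx,ny) [-0. -0.] n 1321 rms 0.0022
c [ 0.4574 -0.3096  0.0852] tilt deg (nx,ny) [0.3 0.5] n 462 rms 0.0022
c [ 0.4548 -0.3102  0.0837] tilt deg (nx,ny) [-0.  0.] n 1261 rms 0.0021
False
46.8833 [0.43516432 0.24866932 0.0601161 ] 0.006022664899752979 [-3.1 -0.   6.1]
```

View pics/w15.png

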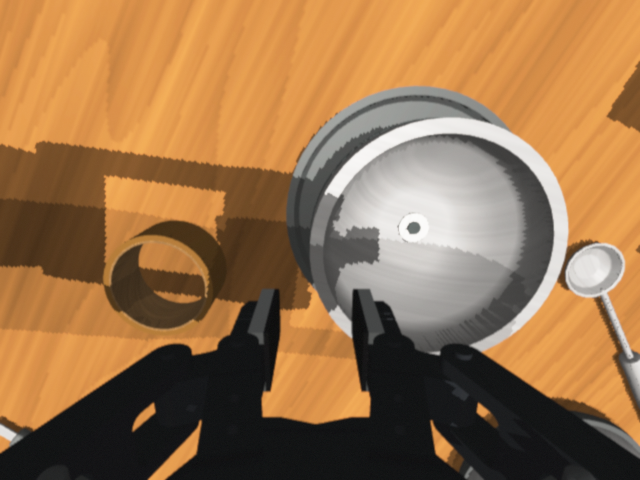

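The nest is level, and the fingers closed on the small cover's rim at 6 mm. I'll carry it high to the nest.

```bash
python3 - <<'E'
from carry import *
p=observe()['eef_pos']
move_l([p[0],p[1],.20],.12);hold(.1)
p,o,_=pose(np.array([.4555,-.3105]),.072,.20)
movep(p,o);hold(.15)
s=observe();print(s['time_s'],s['eef_pos'],s['opening'],np.round(s['ft_force'],1))
measure((.456,-.309),.076,.249,'16')
E
```

```text
50.3417 [ 0.39649105 -0.26922114  0.20000607] 0.006184596365771017 [-0.2  0.1 -2. ]
c [ 0.4586 -0.3075  0.2494] tilt deg (nx,ny) [-0.1 -0.1] n 557 rms 0.0023
c [ 0.4552 -0.3084  0.2485] tilt deg (nx,ny) [ 0.1 -0.5] n 837 rms 0.0021
```

View pics/scene16.png

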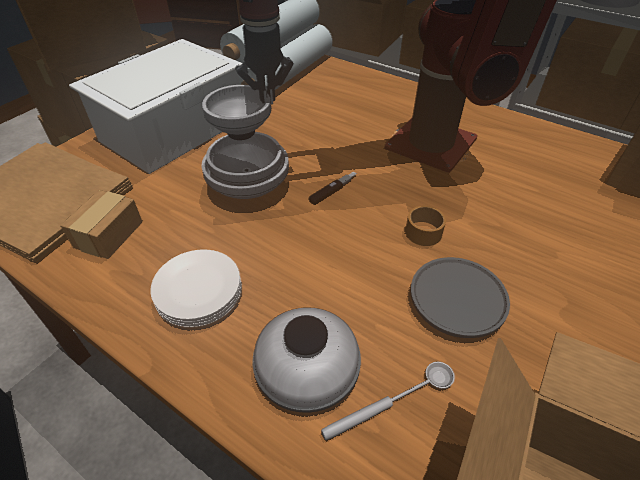

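```bash
python3 - <<'E'
from carry import *
s=observe();p=np.array(s['eef_pos'])+[-.0010,-.0017,0]
z0=.060+.026
print(move_l([p[0],p[1],z0+.007],.12,max_force=15));hold(.15)
hit=move_l([p[0],p[1],z0-.008],.02,max_force=3)
s=observe();print(hit,s['time_s'],s['eef_pos'],np.round(s['ft_force'],1))
measure((.456,-.309),.076,.136,'17')
E
```

```text
False
True 52.0917 [ 0.39519824 -0.27106231  0.08613834] [-0.4  0.3  3.9]
c [ 0.457  -0.31    0.1366] tilt deg (nx,ny) [-0.2  0.3] n 460 rms 0.0023
c [ 0.4539 -0.3102  0.1356] tilt deg (nx,ny) [-0.3 -0. ] n 593 rms 0.0021
```

View pics/scene17.png

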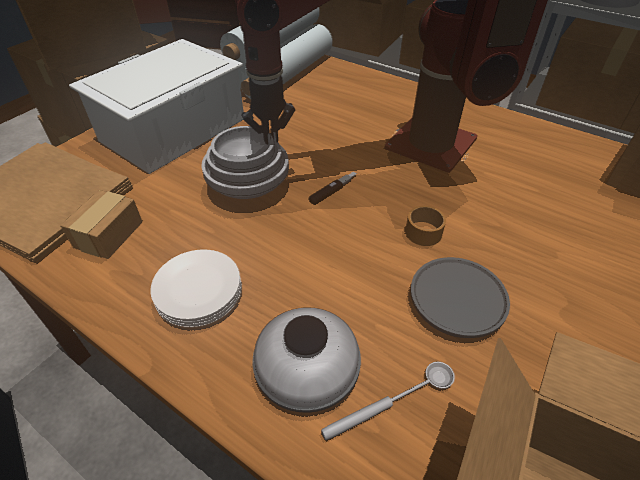

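The small cover is seated at rim height 0.136, level and centred. I'll release it, back off and make the final check.

```bash
python3 - <<'E'
from carry import *
release(.10)
p,o,_=pose(np.array([.5,-.05]),.072,.22);movep(p,o);hold(.3)
for R,z in((.076,.136),(.092,.110),(.108,.084)):measure((.456,-.309),R,z,'18')
s=observe();print(s['time_s'],np.round(s['ft_force'],1))
a=cv2.imread("pics/scene0.png").astype(int);b=cv2.imread("pics/scene18.png").astype(int)
print(np.argwhere(abs(a-b).sum(2)[240:]>60).shape)
E
```

```text
c [ 0.457  -0.3101  0.1365] tilt deg (nx,ny) [-0.  0.] n 548 rms 0.0023
c [ 0.454  -0.3101  0.1356] tilt deg (nx,ny) [-0. -0.] n 1131 rms 0.0021
c [ 0.4574 -0.3098  0.1112] tilt deg (nx,ny) [0.6 0.6] n 420 rms 0.0022
c [ 0.4544 -0.3109  0.1097] tilt deg (nx,ny) [0. 0.] n 974 rms 0.002
c [ 0.4573 -0.3095  0.085 ] tilt deg (nx,ny) [0.4 0.4] n 487 rms 0.0023
c [ 0.4548 -0.3106  0.0836] tilt deg (nx,ny) [0.1 0.1] n 942 rms 0.002
54.8917 [-0.3 -0.   0.1]
(9852, 2)
```

View pics/scene18.png

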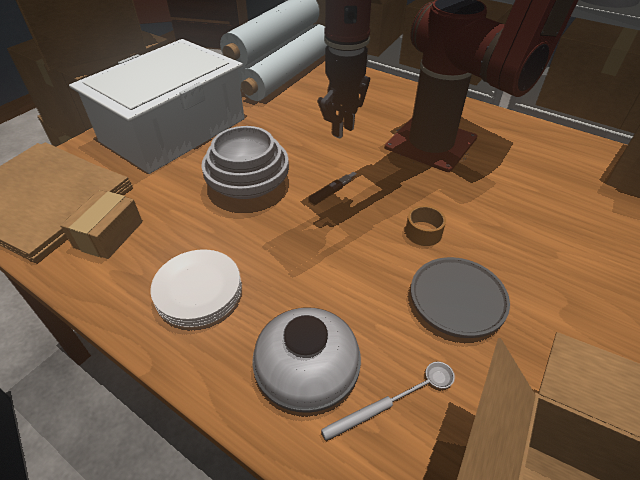

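The three rims are concentric and level at 0.084, 0.110 and 0.136 m. The plate base and the bystanders look unmoved and the gripper is clear, so I'm handing in.

```bash
python3 - <<'E'
from plant import *
job_done()
E
```

```text
the job is handed in; nothing more can be done
```

The three covers are nested as asked, hollow side up, with the medium in the large and the small in the medium. The large cover was knocked off its place during the job and had to be put back. I handed in at about 55 s of the 72 s allowed.

**Last checks**
- **Rims:** heights are about 84, 110 and 136 mm. The tilt is at most about 0.1° by the top camera and up to about 0.8° on the partly hidden rims by the scene camera.
- **Centres:** the three agree to about 1 mm.
- **Position:** by the cameras, the large cover is within about 2 mm of where it started.
- **Everything else:** the bystanders and the plate base look unmoved in the last picture. I judged that by eye. The one pixel comparison with the first picture showed changes I did not break down.
- **Gripper:** it is clear of everything.

**What went wrong on the way**
- **First grasp closed on nothing.** The real fingertips sit about 29 mm higher than the reported TCP. The cameras showed it, I confirmed it with a light touch on bare table, and I corrected for it afterwards.
- **I carried the medium cover too low on the first try.** It pushed the large cover about 16 cm, up against the grey box. I did not notice, released the medium, and it dropped and tipped over by about 24°, leaning on the large one. That release broke the instruction to set covers down.
- **Recovery:** I lifted the medium back to its old place and returned the large cover to its original spot. The large one swung about 12° in the grip, so I levelled it before setting it down. The final nesting moves were done high and slow, each set down at a light touch.
- **Camera disagreement:** the scene and top cameras differ by about 3 mm in x throughout, so I compared positions within the same camera.

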